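# Chock the roller on the tilted inspection table and draw back its stop

## Robot

A 6-joint arm with a two-finger parallel gripper is mounted at the origin on the work surface. World frame = base frame: x ahead of the robot, y to its left, z up, the work surface at z = 0. Lengths are in mm, angles in rad, forces in N, time in s.
With the tool pointing down it reaches from about 375 to 900 mm from the base axis. Payload 3.1 kg.
Tool frame: the origin (TCP) lies on the mounting face of the last link; the fingertips stand 173 mm ahead of it and the grasp point (between the pads) lies 155 mm ahead of it; z points along the fingers, y is the line along which they close (so a half turn about z gives the same grasp; the last joint's range is limited). The gripper opens to 85 mm and grips with 20 to 120 N. Pads are 22 mm wide; open, the fingers measure 114 mm over their backs; the gripper's body (76 mm by 85 mm) begins 54 mm behind the grasp point. The pads swing forward as they close: fully open they stand 13 mm farther back than shut.
Start: joints at [1.093, 0.527, 1.433, -0, 1.181, -0.178], TCP at [183.943, 597.297, 404.71] pointing down, gripper open.
Joint ranges: [-3.08, 3.08], [-0.75, 2.2], [0.22, 2.44], [-1.43, 4.57], [0, 2.65], [-2.85, 2.85]. Speed limits (rad/s): [2.79, 2.79, 3.14, 3.14, 3.14, 3.14].

## Interface

Orientations are given as [roll, pitch, yaw] about the fixed x, y, z axes, in that order (R = Rz(yaw) Ry(pitch) Rx(roll)).
In Python, from workcell import ctrl, grip, eyes, read_clock, read_joint_pos, read_qd, read_effort, read_ee_pos, read_orientation, read_wrist_force, read_ft_torque, read_width, read_grip_force gives the robot as it stands. The module is installed in compiled form; this text tells all that it offers. Calls block until the motion is done:
- ctrl.move_pose(position, orientation): joint-space move of the TCP to a pose.
- ctrl.servo_line(position, ori=None, v=150): straight line of the TCP; ori=None keeps the orientation; v is the mean speed in mm/s.
- ctrl.goto_joints(angles): joint-space move.
- grip(opening): finger opening in mm; the grip force is fixed at half the most; returns when the fingers have stopped.
- ctrl.dwell(seconds).
- ctrl.ik(position, orientation): joint angles nearest the present ones, or None.
- eyes.capture(name): name is "side" or "top" or "wrist"; returns the picture (384x512x3 uint8, red, green, blue); there is no depth.
- eyes.calibration(name): a dict with "fx", "fy", "cx", "cy" (pixels), "dist_coeffs" ([k1, k2, p1, p2, k3] as OpenCV has them; the pictures are not rectified), "R" (3x3) and "t" (3): a world point X has camera coordinates R X + t. Camera axes: x right, y down, z forward; pixel columns grow to the right and rows downward; lengths in mm; the calibration is good to about 2 mm. A picture is of the moment at which its call begins: read the wrist's pose just before it. calibration takes no time and is no camera call; for the wrist camera it gives the pose at the moment of the call.
A pose or a line that the arm cannot do raises ctrl.Unreachable and nothing moves.
- ctrl.finish_job(): hands the job in; it is judged then, once.
Readings, each from a call of its own:
- read_clock(): time.
- read_joint_pos(): joint angles.
- read_qd(): joint speeds.
- read_effort(): joint torques, N m.
- read_ee_pos(): TCP position.
- read_orientation(): TCP orientation.
- read_wrist_force(): force on the tool from outside, world axes, zero at the start.
- read_ft_torque(): the same for the moment, N m.
- read_width(): finger opening in mm.
- read_grip_force(): force on a finger pad.
Only numpy, scipy, OpenCV 4.12 (cv2) and the standard library are available. Lean on these libraries where they do the work, as an engineer would, in place of code of your own. Each camera call takes 0.05 s, during which the arm holds its last target. There are 200 camera calls.

## Task

The roller on the tilted inspection table is kept from rolling only by the sliding stop. Push the wedge chock, slope first, squarely and snugly against the roller's low side at the middle of its length, then draw the stop fully back so that the roller is held by the chock alone. The roller must not roll from its place, and the other blocks on the bench are to be left where they lie.

Things in the scene. Friction and masses are not known exactly. Their poses are not given: they have to be found in the camera images.
- deck: dark steel deck of the fixed inspection table, 240 (x) by 305 mm (y), tilted 6 degrees. Origin: on its upper face, mid-width, on the line on which the roller first rests, 46 mm above the bench. x along the roller, +y straight uphill along the face, z square out of the face, which reaches from y = +75 (high edge) to -230 mm (low edge). The table's place and turn vary, the tilt does not.
- roller: loose aluminium roller, 50 mm diameter, 180 mm long plus a 15 mm steel stub shaft at each end, about 0.5 kg. Origin: on its axis, half-way along; x along its axis (y and z turn as it rolls). It lies across the slope, leaning on the two prongs of the stop, and rolls downhill if nothing holds it.
- chock_mid (a point): wedge chock of grey plastic, loose on the bench, the only wedge-shaped block: 36 mm wide (x), 70 long (y), 40 high, 0.12 kg. The point: mid-width, 20 mm above its underside, 29 mm ahead of its upright back; grasp here across the width. +y towards the toe, z up. Snug against the roller on the deck, the point is 50 mm downhill of the line on which the roller rests and 20 mm above the deck.
- chock_toe (a point): the chock's toe, 41 mm ahead of chock_mid: middle of the line where its sloping face would meet its underside (the real edge is blunt, 3 mm high, ending 4 mm short). The face rises at 40 degrees from here for 48 mm; the rest of the top is flat. Snug, it is 9 mm downhill of the line on which the roller rests. Axes as chock_mid.
- stop (a joint): sliding stop, an aluminium U lying on the deck: 0 = forward, holding the roller; 0.060 m = drawn fully back downhill, to its end. Slides along the deck's y, 4 N friction, stays put. Two prongs, 12 mm wide, 30 high, 132 apart inside, run uphill to the roller from a cross bar 20 mm high, 20 wide, centred 135 mm downhill of the roller's line. The chock goes between the prongs.
- stop_grip (a point): grip point of the stop: on a black square post, 20 by 20 mm, standing on the middle of the cross bar; the post's top is 62 mm above the deck, this point 45 mm above the deck. Moves with the stop; axes as the deck's.
- block: plain steel block, 36 x 70 x 34 mm, origin at the centre of its underside; to be left alone.
- slotted: steel block with a slot along its top, 44 x 60 x 40 mm, origin at the centre of its underside; to be left alone.

How it is judged (in metres and radians):
On the way, in this order (a step that is already met when the one before it is completed fails the run):
1. the chock stands on the deck, toe uphill and snug under the roller's low side at the middle of its length, while the stop is still forward (y of chock_toe in the frame of deck between -0.017 and 0.003 m and x of chock_mid in the frame of roller between -0.025 and 0.025 m and z of chock_mid in the frame of deck between 0.012 and 0.027 m and angle between the y axis of chock_mid and the y axis of deck, either way round below 0.25 rad and value of joint stop below 0.008 m), for 0.2 s.
2. the stop is drawn fully back (value of joint stop above 0.052 m), for 0.2 s.
At the end, for the whole second after the job is handed in: Stop within 8 mm of fully back; roller still, leaning on the chock, within 15 mm of its start and 0.12 rad of square; chock flat on the deck, toe under the roller's low side, straight within 0.25 rad, within 25 mm of the roller's middle; other blocks within 20 mm of their starts (value of joint stop above 0.052 m and contact force between roller and chock above 0.1 N and distance of roller from where it was at the start of the episode below 0.015 m and linear speed of roller below 0.01 m/s and angle between the x axis of roller and the x axis of deck, either way round below 0.12 rad and y of chock_toe in the frame of deck between -0.022 and 0.003 m and x of chock_mid in the frame of roller between -0.025 and 0.025 m and angle between the y axis of chock_mid and the y axis of deck, either way round below 0.25 rad and angle between the z axis of chock_mid and the z axis of deck, either way round below 0.1 rad and distance of each of block, slotted from where it was at the start of the episode below 0.02 m); the robot touches nothing.
It fails at once if the roller moved more than 25 mm from where it was (distance of roller from where it was at the start of the episode above 0.025 m).
It also fails if it takes over 48 s, if anything falls off the work surface, if the arm or the gripper's body presses on something with over 40 N, if the wrist force passes 120 N, or if a joint passes its speed limit or range.

## Working session

There is one attempt and no reset: what is moved stays moved. The work goes in short steps, each a Python script; the robot and the scene stay as the last script left them, time stands still between calls to the robot, and variables do not carry over. Pictures are saved under pics/ and viewed, at most 11 in all, crops included, and the job is handed in when it is done.

```bash
mkdir -p pics; python3 - <<'E'
from workcell import *
import cv2
for n in("top","side"):
    cv2.imwrite(f"pics/{n}0.png",cv2.cvtColor(eyes.capture(n),cv2.COLOR_RGB2BGR))
    c=eyes.calibration(n);print(n,c)
print(read_clock(),read_orientation())
E
```

```text
top {'fx': 385.26692131725895, 'fy': 385.26692131725895, 'cx': 256.16806614280796, 'cy': 196.4387949684341, 'dist_coeffs': array([-0.02479521,  0.        ,  0.        ,  0.        ,  0.        ]), 'R': array([[-0.02805107, -0.99957288,  0.00819693],
       [-0.99569136,  0.02721521, -0.08864568],
       [ 0.08838474, -0.01064822, -0.99602949]]), 't': array([-68.85614169, 512.38011235, 929.11087003])}
side {'fx': 391.69762013969336, 'fy': 391.69762013969336, 'cx': 253.99026924176047, 'cy': 188.8566123463316, 'dist_coeffs': array([0.00849767, 0.        , 0.        , 0.        , 0.        ]), 'R': array([[-0.96903474, -0.24647774,  0.01484576],
       [-0.18440329,  0.68238207, -0.70735432],
       [ 0.16421661, -0.68818852, -0.70670324]]), 't': array([484.77909219, 217.32993521, 713.33188215])}
0.1 [-3.13961550e+00 -3.21910226e-04  2.84278075e+00]
```

View pics/top0.png

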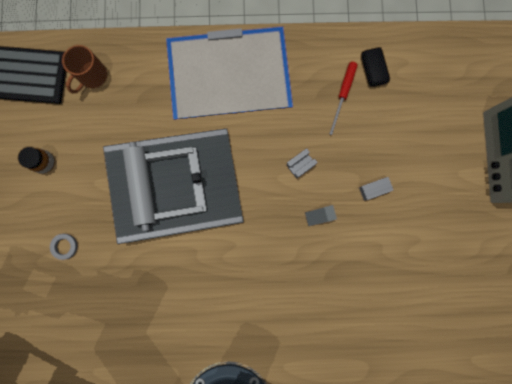

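View pics/side0.png

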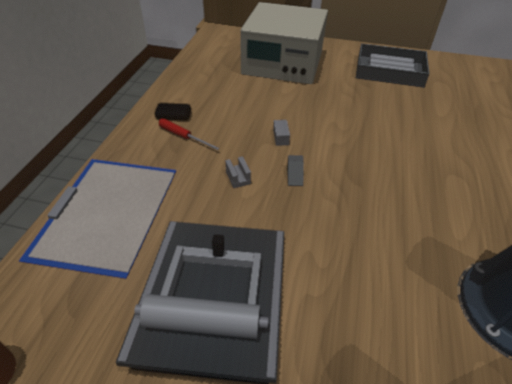

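```bash
python3 - <<'E'
import cv2,numpy as np
t=cv2.imread("pics/top0.png");s=cv2.imread("pics/side0.png")
a=cv2.resize(t[120:250,95:250],(800,0) if 0 else (780,654),interpolation=cv2.INTER_CUBIC)
cv2.imwrite("pics/a.png",cv2.resize(t[122:248,98:248],(714,600),interpolation=cv2.INTER_CUBIC))
b=cv2.resize(t[145:235,280:400],(800,600),interpolation=cv2.INTER_CUBIC)[:, :]
c=cv2.resize(s[115:195,215:315],(400,320),interpolation=cv2.INTER_CUBIC)
b=cv2.resize(t[140:240,280:400],(400,333),interpolation=cv2.INTER_CUBIC)
o=np.zeros((333,800,3),np.uint8);o[:,:400]=b;o[:320,400:]=c
cv2.imwrite("pics/b.png",o)
E
```

```text
(no output)
```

View pics/a.png

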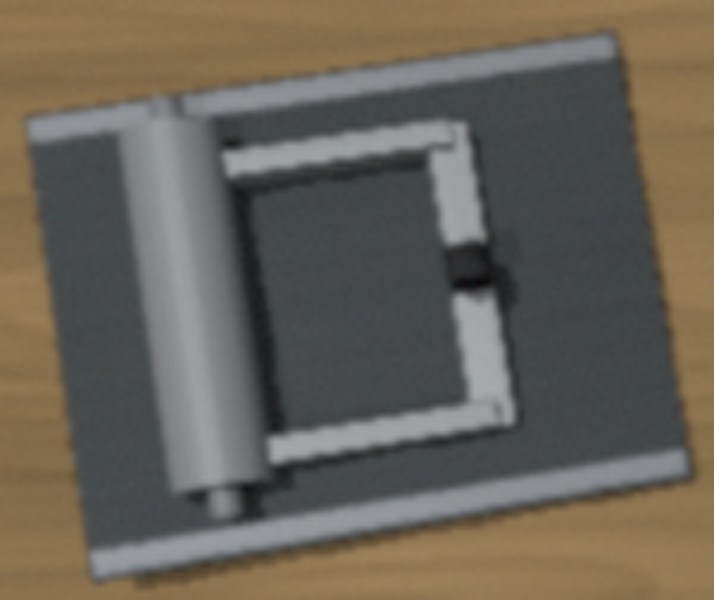

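View pics/b.png

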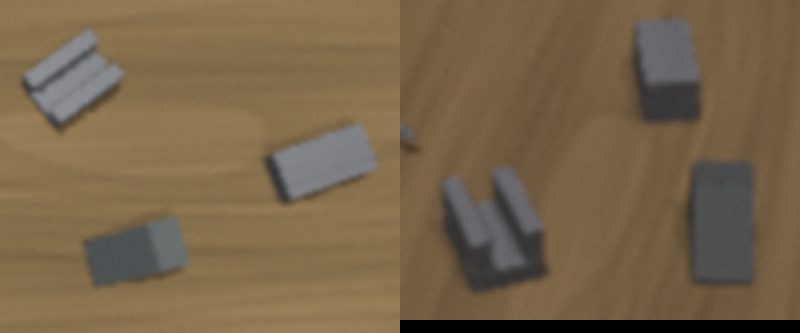

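```bash
cat > h.py <<'E'
from workcell import *
import numpy as np,cv2
from scipy.optimize import least_squares
from scipy.spatial.transform import Rotation as Ro
def proj(c,X):
    return cv2.projectPoints(np.asarray(X,float).reshape(-1,3),cv2.Rodrigues(c["R"])[0],c["t"],np.array([[c["fx"],0,c["cx"]],[0,c["fy"],c["cy"]],[0,0,1]]),np.array(c["dist_coeffs"]))[0][:,0]
def deckR(yaw): return Ro.from_euler('z',yaw).as_matrix()@Ro.from_euler('x',6,degrees=True).as_matrix()
def fit(model,obs,p0):
    f=lambda p:np.concatenate([(proj(c,model(p,L))-U).ravel() for c,L,U in obs])
    r=least_squares(f,p0,loss='soft_l1');return r.x,f(r.x).reshape(-1,2)
E
cat > m.py <<'E'
from h import *
T,S=eyes.calibration("top"),eyes.calibration("side")
a=lambda *u:np.array(u)/4.76+[98,122]-0.4
C=[[120,75,0],[120,-230,0],[-120,-230,0],[-120,75,0]];P=[[0,-135,62],[105,0,25],[-105,0,25]]
md=lambda p,L:np.array(L)@deckR(p[2]).T+[p[0],p[1],46]
p,r=fit(md,[(T,C+P,a([27,118],[615,32],[690,475],[95,580],[470,263],[167,97],[228,518])),
 (S,C+P,np.array([[118,366],[172,223],[285,231],[276,382],[218,238],[135,313],[268,322]]))],[500,300,0])
print("deck",p.round(3));print(r.round(1).tolist())
b=lambda *u:np.array(u)/3.333+[280,140]-.4
s=lambda *u:(np.array(u)-[400,0])/4+[215,115]-.4
L=[[18,37,-17],[-18,37,-17],[18,-7,20],[-18,-7,20],[18,-29,20],[-18,-29,20]]
mc=lambda p,L:np.array(L)@Ro.from_euler('z',p[2]).as_matrix().T+[p[0],p[1],20]
q,r=fit(mc,[(T,L,b([84,240],[94,286],[147,221],[158,270],[178,216],[188,264])),
 (S,L,s([692,282],[752,282],[693,187],[752,187],[693,162],[751,162]))],[450,-50,0])
print("chock",q.round(3));print(r.round(1).tolist())
E
python3 m.py
```

```text
deck [5.33501e+02 1.95931e+02 1.46000e-01]
[[-1.3, -0.8], [-0.5, -0.5], [0.0, 0.7], [-1.6, 0.4], [-1.3, -0.4], [-0.5, 2.6], [-0.3, 1.6], [-3.3, -4.0], [-2.2, -2.3], [-0.5, 0.0], [0.1, -1.8], [-0.2, -0.0], [3.6, -3.5], [2.2, 1.2]]
chock [ 4.60932e+02 -2.42749e+02  2.18000e-01]
[[-0.7, -0.0], [-0.1, 0.1], [-0.1, 0.5], [0.4, 0.2], [-0.7, -0.2], [0.1, -0.2], [-0.3, -0.4], [-0.1, 0.1], [0.1, -0.7], [0.4, -0.2], [-0.2, -0.4], [0.2, 0.1]]
```

```bash
python3 - <<'E'
from h import *
ctrl.move_pose([500,120,430],[np.pi,0,1.717])
import pickle
c=eyes.calibration("wrist");im=eyes.capture("wrist");pickle.dump(c,open("w1.pkl","wb"))
cv2.imwrite("pics/w1.png",im[:,:,::-1])
print(read_clock(),proj(c,[[533,196,46],[533,100,46],[553,60,100]]), -c["R"].T@c["t"])
E
```

```text
2.2083 [[296.49910222  93.22982263]
 [280.67810938 182.46546901]
 [297.86832781 238.93022442]] [489.67908121 195.10886636 399.14635823]
```

View pics/w1.png

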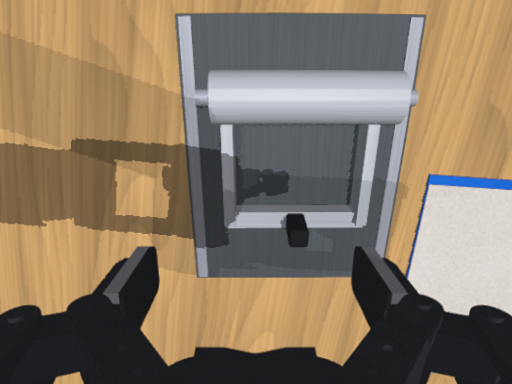

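```bash
cat > m2.py <<'E'
from h import *
import pickle
W=pickle.load(open("w1.pkl","rb"));T=eyes.calibration("top")
a=lambda *u:np.array(u)/4.76+[98,122]-0.4
C=[[120,75,0],[120,-230,0],[-120,-230,0],[-120,75,0]];P=[[0,-135,62]];Q=[[105,0,25],[-105,0,25]]
def md(p,L):
    L=np.array(L,float);L[np.abs(L[:,0])==105,0]+=p[3]
    return L@deckR(p[2]).T+[p[0],p[1],46]
tu=a([27,118],[615,32],[690,475],[95,580],[470,263],[167,97],[228,518])
wu=np.array([[425,14],[385,276],[198,277],[177,14],[299,238],[418,98],[196,97]])
for o in ([(W,C+P+Q,wu)],[(W,C+P+Q,wu),(T,C+P+Q,tu)]):
    p,r=fit(md,o,[533,196,.146,0]);print(p.round(3),r.round(1).tolist())
E
python3 m2.py
```

```text
[5.35533e+02 1.96020e+02 1.53000e-01 5.23600e+00] [[2.5, -0.3], [-2.4, 0.2], [-0.2, 0.5], [-1.7, -0.7], [1.3, 1.4], [-1.8, -0.8], [1.7, 0.4]]
[5.34549e+02 1.95586e+02 1.52000e-01 5.32900e+00] [[1.4, 0.0], [-3.2, 0.5], [-1.0, 0.7], [-2.7, -0.4], [0.3, 1.7], [-2.8, -0.5], [0.7, 0.7], [-1.4, -1.0], [-0.7, -1.4], [0.3, -0.4], [-1.1, 0.1], [-1.2, -1.3], [-1.0, 0.0], [-0.3, -1.2]]
```

```bash
python3 - <<'E'
from h import *
o=[np.pi,0,0.218+np.pi/2]
ctrl.move_pose([461,-242.7,250],o)
ctrl.servo_line([461,-242.7,176],v=120)
print(read_ee_pos(),read_wrist_force())
grip(20);print(read_width(),read_grip_force(),read_wrist_force())
ctrl.servo_line([461,-242.7,330],v=200)
print(read_width(),read_grip_force(),read_wrist_force(),read_clock())
cv2.imwrite("pics/w2.png",eyes.capture("wrist")[:,:,::-1])
E
```

```text
[ 461.33633217 -242.58687838  176.36367651] [ 0.39271022 -0.7390354   0.08750205]
34.98630076573625 60.305251479148865 [-0.14995011  0.22395897  6.36509987]
35.5264224466418 59.821378737688065 [-0.69007683  0.01114826 -0.83830872] 5.9167
```

View pics/w2.png

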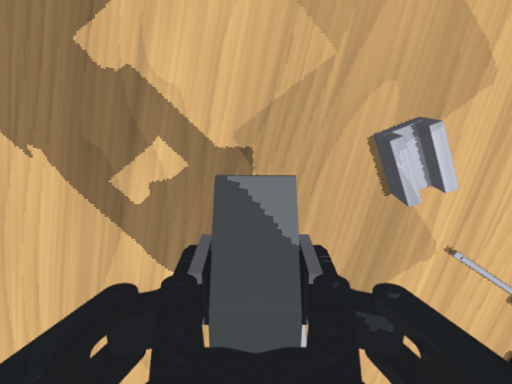

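```bash
cat >> h.py <<'E'
D0=np.array([535,196,46.]);DR=deckR(0.151)
TR=DR@Ro.from_euler('xyz',[np.pi,0,np.pi/2]).as_matrix()
ORI=Ro.from_matrix(TR).as_euler('xyz')
def tcp(x,y,z): return D0+DR@np.array([x,y,z+155.])   # grasp point in deck coords -> TCP
def where(): return DR.T@(read_ee_pos()-D0)-[0,0,155]
def force(): return DR.T@read_wrist_force()
E
python3 - <<'E'
from h import *
c=eyes.calibration("wrist");R=Ro.from_euler('z',.218).as_matrix()
e=read_ee_pos()
for x,y,z in [(-18,37,-18),(18,37,-18)]: print("toe pred",proj(c,e-[0,0,155]+R@[x,y,z]))
ctrl.move_pose(tcp(3,-82,110),ORI)
ctrl.servo_line(tcp(3,-82,30),v=120)
f0=force();print(where(),f0)
z=27
while z>14:
    ctrl.servo_line(tcp(3,-82,z),v=40)
    f=force()-f0
    if f[2]>4: break
    z-=1
print(z,where(),f,read_clock(),read_width())
cv2.imwrite("pics/s3.png",cv2.resize(eyes.capture("side")[200:384,100:300],(652,600),interpolation=cv2.INTER_CUBIC)[:,:,::-1])
cv2.imwrite("pics/w3.png",eyes.capture("wrist")[:,:,::-1])
E
```

```text
toe pred [[212.46903846 177.95192512]]
toe pred [[293.84246209 177.999795  ]]
[  3.34937819 -82.35664037  30.42154996] [ 0.41659826  0.14336067 -1.05605233]
21 [  2.97668498 -81.98763257  21.97077933] [-1.77369529 -0.84843227  6.74735764] 9.8833 35.341511491169896
```

View pics/w3.png

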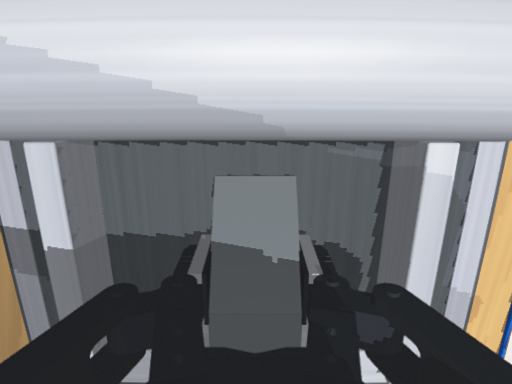

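```bash
python3 - <<'E'
from h import *
c=eyes.calibration("wrist");t=np.linspace(0,6.283,400)
for dy in(-4,0,4):
    X=np.c_[0*t+3,dy+25*np.cos(t),25+25*np.sin(t)]@DR.T+D0
    print(dy,proj(c,X)[:,1].max())
f0=force()
y0=where()[1]
for y in (-70,-60,-56,-54,-53,-52,-51,-50,-49,-48,-47,-46):
    ctrl.servo_line(tcp(3,y,21),v=50); f=force()-f0
    print(y,where().round(1),f.round(1))
    if y>-55 and f[1]<-6: break
    if y==-50: break
print(read_clock())
cv2.imwrite("pics/w4.png",eyes.capture("wrist")[:,:,::-1])
s=eyes.capture("side")[200:384,100:300]
cv2.imwrite("pics/s4.png",cv2.resize(s,(652,600),interpolation=cv2.INTER_CUBIC)[:,:,::-1])
E
```

```text
-4 151.09625758252247
0 139.84591551096074
4 128.46392171305624
-70 [  3.7 -69.4  22. ] [ 1.7 -1.3  0.1]
-60 [  3.8 -59.2  22. ] [ 1.5 -0.   0.4]
-56 [  3.9 -55.4  22. ] [ 1.4 -0.8 -0. ]
-54 [  3.9 -53.7  22. ] [ 1.8 -1.8 -0.6]
-53 [  3.9 -52.9  22. ] [ 1.7 -2.4 -0.2]
-52 [  3.9 -51.9  22. ] [ 0.6 -2.2 -0.6]
-51 [  3.9 -50.9  22. ] [ 0.8 -2.2  0.6]
-50 [  3.9 -50.   22. ] [ 1.3 -2.  -0.9]
12.225
```

View pics/w4.png

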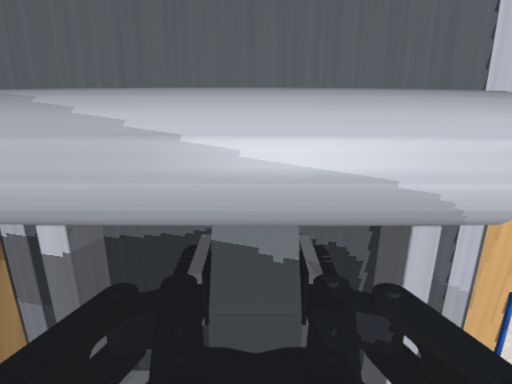

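```bash
python3 - <<'E'
from h import *
c=eyes.calibration("wrist");t=np.linspace(0,6.283,400)
for dy in(0,2,4):
    X=np.c_[0*t+3,dy+25*np.cos(t),25+25*np.sin(t)]@DR.T+D0
    v=proj(c,X)[:,1];print(dy,v.max(),v.min())
im=cv2.imread("pics/w4.png",0).astype(int)
for col in(120,150,370):
    g=np.diff(im[:,col]); print(col,215+np.argmin(g[215:235]),80+np.argmax(abs(g[80:100])))
im=cv2.imread("pics/w3.png",0).astype(int)
for col in(120,150,370): print(col,130+np.argmin(np.diff(im[:,col])[130:150]))
E
```

```text
0 225.55257732115493 86.98946002631008
2 220.4227957594641 80.99782692267932
4 215.25725830369169 74.93302374143575
120 234 87
150 234 87
370 225 87
120 139
150 139
370 139
```

```bash
python3 - <<'E'
from h import *
f0=force()
ctrl.servo_line(tcp(3,-48.5,21),v=20); print(where().round(1),(force()-f0).round(1))
ctrl.dwell(0.3)
c=eyes.calibration("wrist");im=cv2.cvtColor(eyes.capture("wrist"),cv2.COLOR_RGB2GRAY).astype(int)
t=np.linspace(0,6.283,400)
v=proj(c,np.c_[0*t+3,25*np.cos(t),25+25*np.sin(t)]@DR.T+D0)[:,1]
print("pred",v.max(),v.min(),"obs",210+np.argmin(np.diff(im[:,370])[210:240]),75+np.argmax(abs(np.diff(im[:,150])[75:100])))
grip(56);ctrl.dwell(.2);print(read_width(),read_wrist_force())
ctrl.servo_line(tcp(3,-48.5,100),v=120)
ctrl.servo_line(tcp(0,-110,130),v=150)
print(read_clock())
cv2.imwrite("pics/w5.png",eyes.capture("wrist")[:,:,::-1])
import pickle;pickle.dump(eyes.calibration("wrist"),open("w5.pkl","wb"))
E
```

```text
[  4.  -48.6  22. ] [-0.2 -0.4 -1.4]
pred 229.02964059377797 91.02337014768482 obs 225 87
55.96497475542751 [ 0.03313665  0.09192607 -0.42043773]
14.875
```

View pics/w5.png

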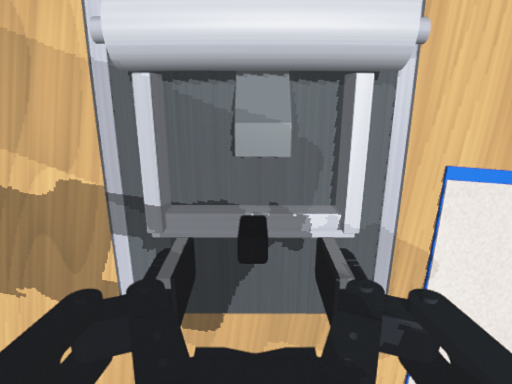

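```bash
python3 - <<'E'
from h import *
c=eyes.calibration("wrist")
w=lambda *p:np.array(p)@DR.T+D0
print(proj(c,w([-10,-145,62],[10,-145,62],[10,-125,62],[-10,-125,62.])).round())
ctrl.servo_line(tcp(0,-135,100),v=150)
ctrl.servo_line(tcp(0,-135,46),v=120)
grip(5);print(read_width(),read_grip_force())
f0=force()
for y in (-150,-170,-185,-193,-196):
    ctrl.servo_line(tcp(0,y,46),v=70); f=force()-f0
    print(y,where().round(1),f.round(1))
    if f[1]>15: break
print(read_clock(),read_width())
cv2.imwrite("pics/w6.png",eyes.capture("wrist")[:,:,::-1])
E
```

```text
[[239. 266.]
 [270. 266.]
 [270. 238.]
 [238. 238.]]
19.082975745915892 59.46898341178894
-150 [  -1.5 -149.9   46.9] [-0.3  0.3 -0.6]
-170 [  -1.6 -169.9   46.9] [-0.9  0.8 -1.1]
-185 [  -1.6 -184.9   46.9] [ 0.   1.2 -0.9]
-193 [  -1.6 -192.7   46.9] [-0.   0.3 -0.6]
-196 [  -1.6 -195.2   46.8] [ 0.   2.3 -0.9]
18.0333 19.416875963972938
```

View pics/w6.png

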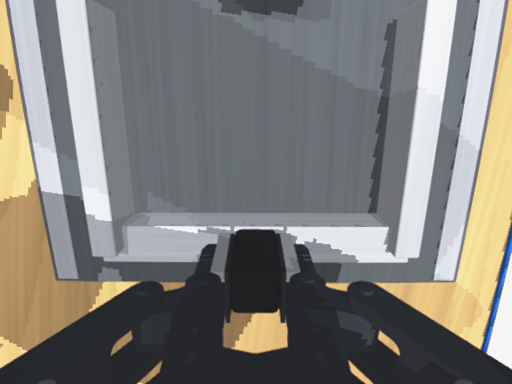

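```bash
python3 - <<'E'
from h import *
f0=force()
for y in (-197,-198,-199):
    ctrl.servo_line(tcp(-1.6,y,46),v=20); f=force()-f0
    print(y,where().round(1),f.round(1))
    if f[1]>8: break
grip(60)
ctrl.servo_line(tcp(-1.6,y,110),v=150)
ctrl.servo_line(tcp(0,-150,150),v=150)
c=eyes.calibration("wrist");cv2.imwrite("pics/w7.png",eyes.capture("wrist")[:,:,::-1])
w=lambda *p:np.array(p)@DR.T+D0
print(read_clock(),proj(c,w([-10,-205,62],[10,-205,62],[-78,-205,20],[78,-205,20.])).round())
t=np.linspace(0,6.283,400);v=proj(c,np.c_[0*t+3,25*np.cos(t),25+25*np.sin(t)]@DR.T+D0)[:,1]
print(v.max(),v.min(),proj(c,w([3,-79,40],[3,-57,40])))
E
```

```text
-197 [  -2.1 -195.4   46.9] [ 3.5  3.8 -1.4]
-198 [  -2.1 -195.7   46.9] [ 4.7  6.6 -1.5]
-199 [  -2.1 -195.9   46.9] [ 5.2  9.9 -1.6]
20.5 [[240. 275.]
 [267. 275.]
 [162. 248.]
 [346. 248.]]
12.404384223550323 -75.64403735528722 [[258.16528872  93.94778025]
 [258.30299392  59.5542991 ]]
```

View pics/w7.png

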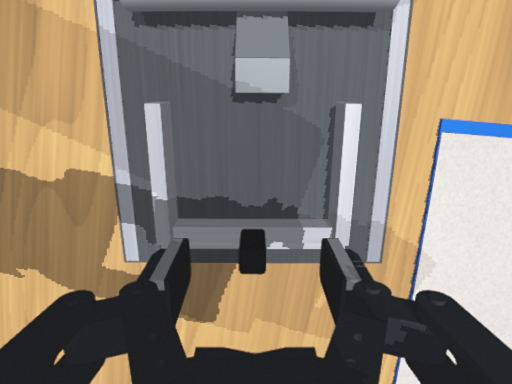

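```bash
python3 -c "
from workcell import *
ctrl.dwell(.3);print(ctrl.finish_job())"
```

```text
the job is handed in; nothing more can be done
None
```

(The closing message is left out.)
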